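# Turn a relay module over and dock it on the test stand

## Robot

A 6-joint arm with a two-finger parallel gripper is mounted at the origin on the work surface. World frame = base frame: x ahead of the robot, y to its left, z up, the work surface at z = 0. Lengths are in m, angles in rad, forces in N, time in s.
With the tool pointing down it reaches from about 0.35 to 0.8 m from the base axis. Payload 7.3 kg.
Tool frame: the origin (TCP) lies between the finger pads; the fingertips stand 25 mm ahead of it and the grasp point (between the pads) lies 6 mm ahead of it (r.tip_extent is the distance from the TCP to the fingertips, in m); z points along the fingers, y is the direction in which the jaws open and shut (so a half turn about z gives the same grasp; the last joint's range is limited). The gripper opens to 85 mm and grips with 20 to 120 N. Pads are 22 mm wide; open, the fingers measure 114 mm over their backs; the gripper's body (76 mm by 85 mm) begins 54 mm behind the grasp point. The pads swing forward as they close: fully open they stand 13 mm farther back than shut.
Start: joints at [-1.419, 0.342, 1.524, -0, 1.275, -0.146], TCP at [0.154, -0.502, 0.223] pointing down, gripper open.
Joint ranges: [-2.53, 2.53], [-0.77, 2.02], [0.04, 2.7], [-1, 4.14], [0.28, 2.66], [-3.11, 3.11]. Speed limits (rad/s): [2.57, 2.57, 3.14, 3.14, 3.14, 3.14].

## Interface

Orientations are given as a unit quaternion [x, y, z, w].
In Python, from workcell import r, command_gripper, optics gives the robot as it stands. The module is installed in compiled form; this text tells all that it offers. Calls block until the motion is done:
- r.reach(position, orientation): joint-space move of the TCP to a pose.
- r.move_straight(position, orientation=None, speed=0.15, max_force=None): straight line of the TCP; orientation=None keeps the orientation; speed is the mean speed in m/s. With max_force (N) it stops when the force on the tool has changed by that much, and returns True; else False.
- r.movej(angles): joint-space move.
- command_gripper(opening, force=None): finger opening in m; force is the grip in N (None keeps the last); returns when the fingers have stopped.
- r.hold(seconds).
- r.solve_ik(position, orientation): joint angles nearest the present ones, or None.
- r.read_state(): the state.
- optics.get_image(name): name is "scene" or "side" or "wrist"; returns (picture, depth): 384x512x3 uint8, red, green, blue; 384x512 float32, m along the optical axis (not along the pixel's ray), 0 where there is no reading.
- optics.camera_model(name): a dict with "K" (3x3 intrinsics, pixels), "k1" (the pictures are not rectified: a ray, as slopes to the right and down, at radius r is drawn at 1 + k1 r^2 times it, then the intrinsics apply), "R" (3x3) and "t" (3): a world point X has camera coordinates R X + t; the wrist camera has in their place "tool_from_camera" (4x4, takes a point from camera to tool coordinates, whose origin is the TCP and whose axes are the flange's). Camera axes: x right, y down, z forward; pixel columns grow to the right and rows downward; lengths in m; the calibration is good to about 2 mm. A picture is of the moment at which its call begins: read the wrist's pose just before it. camera_model takes no time and is no camera call.
A pose or a line that the arm cannot do raises r.PlanningError and nothing moves.
- r.finish_job(): hands the job in, once; it reports no verdict.
The state is a dict: "time_s": time; "joint_positions": joint angles; "dq": joint speeds; "tau": joint torques, N m; "eef_pos": TCP position; "eef_rot": TCP orientation; "contact_force": force on the tool from outside, world axes, zero at the start; "torque": the same for the moment, N m; "grip_width": finger opening in m.
Only numpy, scipy, OpenCV 4.12 (cv2) and the standard library are available. Lean on these libraries where they do the work, as an engineer would, in place of code of your own. Each camera call takes 0.05 s, during which the arm holds its last target.

## Task

First turn the number dial until the 6 stands in the middle of its window. Then turn the orange module, which lies face down, over and lean it on the blue slope of the test stand: component face outward, gold contacts down against the bottom ledge between the two end cheeks, back flat on the slope. Let go of everything and leave the rest of the bench where it is.

Things in the scene. Friction and masses are not known exactly. Their poses are not given: they have to be found in the camera images.
- module: Orange relay module, a flat block 110 (x) x 60 (y) x 12 (z) mm, 120 g, contact end a bit heavier. Both faces flat. Origin: centre of its green component face; z points through the thickness to the plain grey solder face at z = 12 mm; +x to the end with gold contacts. It starts component face down (z up), 22 mm above the bench, on a black rubber block 70 x 34 mm; its long edges overhang it.
- module_contacts (a point): Middle of the module's end with the gold contacts: (55, 0, 6) mm in the module's frame; same axes as the module.
- stand: Test stand, fixed: a tent with two 45 degree slopes back to back, on a base 170 (x) x 90 (y) x 10 mm. Origin: centre of the base's underside; +x level towards the blue slope (dock), -x to the white (rest). The ridge, along y, is 70 mm above the bench; slopes are 74 mm long, 38 wide: a module leaning end-down on one sticks out 36 mm past the ridge and 11 mm each side.
- rest: White slope of the stand, a plain rest to put the module on while turning it. Origin: middle of the corner between slope and bottom ledge, 18 mm above the bench; x points up the slope, z outward from it, y along the ledge. The ledge is 50 mm long and stands 10 mm out of the slope.
- dock: Blue slope, where the module must end. Origin: middle of the corner of slope and bottom ledge, 18 mm above the bench; x points DOWN the slope, z outward, y along the ledge. Ledge 80 mm long, 10 mm out of the slope; cheeks at its ends, 70 mm apart inside, reach 18 mm up and 14 mm out. Docked: contact end at x = 0, module x along dock x, module z against dock z (solder face on slope).
- selector: The number selector, a fixed grey box 116 (x) x 104 (y) mm, its top 30 mm above the bench. Origin: centre of its underside; the window (20 x 22 mm, red rim) lies in the top, 36 mm from the centre towards +x.
- dial (a joint): Angle of the number dial, rad, 0 to 4.19, growing counter-clockwise seen from above. Numbers 1 to 9 are in the middle of the window at 0, 0.524, 1.047, 1.571, 2.094, 2.618 (this is 6), 3.142, 3.665, 4.189. It starts between 1.15 and 2.1, turns stiffly (about 0.05 N m) and stays where it is left.
- dial_grip (a point): Point on the dial's vertical axis, 50 mm above the bench, inside its black bar knob. The bar is 46 mm long along this point's x, 12 mm wide along its y, and reaches from 32 to 62 mm above the bench; it turns with the dial, and at joint value 0 it points along the selector's x.
- spare: A second module like the first but with a black frame, already face up on the other rubber block. Leave it. Origin: centre of its underside.
- wheel_a: Bystander: toy wheel lying flat, black tyre, yellow hub, 52 mm across, 27 mm high. Origin: centre of its underside.
- wheel_b: Bystander: a second wheel just like it.
- screwdriver: Bystander: red-handled screwdriver, 160 mm long along its x, lying between modules and stand.
- motor: Bystander: small finned electric motor 70 x 50 mm, 44 mm high. Origin: centre of its foot.
- jar: Bystander: small jar with a blue cap, 48 mm across, 45 mm high. Origin: centre of its foot.
- tray: Bystander: green tray of plastic beams, 100 (x) x 140 (y) x 30 mm. Origin: centre of its underside.

How it is judged:
By the outcome, as a careful person would: the job done as asked, in the order asked, and still so for the second after the job is handed in, with the robot touching nothing.
It also fails if it takes over 72 s, if anything falls off the work surface, if the arm or the gripper's body presses on something with over 40 N, if the wrist force passes 120 N, or if a joint passes its speed limit or range.

## Working session

There is one attempt and no reset: what is moved stays moved. The work goes in short steps, each a Python script; the robot and the scene stay as the last script left them, time stands still between calls to the robot, and variables do not carry over. Pictures are saved under pics/ and viewed, and the job is handed in when it is done.

```bash
ls; mkdir -p pics
cat > h.py <<'E'
import numpy as np, cv2
from workcell import r, command_gripper, optics
from scipy.spatial.transform import Rotation as R
def snap(cam,fn):
    s=r.read_state(); im,d=optics.get_image(cam)
    cv2.imwrite('pics/'+fn+'.png',im[:,:,::-1]); np.savez('pics/'+fn+'.npz',im=im,d=d,p=s['eef_pos'],q=s['eef_rot'])
    return im,d,s
def cloud(cam,fn):
    z=np.load('pics/'+fn+'.npz'); d=z['d']; m=optics.camera_model(cam); K=np.array(m['K'],float)
    H,W=d.shape
    uv=np.stack(np.meshgrid(np.arange(W),np.arange(H)),-1).reshape(-1,1,2).astype(float)
    xy=cv2.undistortPoints(uv,K,np.array([m['k1'],0,0,0,0.])).reshape(H,W,2)
    P=np.concatenate([xy*d[...,None],d[...,None]],-1)
    if cam=='wrist':
        T=np.array(m['tool_from_camera']); P=P@T[:3,:3].T+T[:3,3]
        Q=R.from_quat(z['q']).as_matrix(); P=P@Q.T+z['p']
    else: P=(P-np.array(m['t']))@np.array(m['R'])
    P[d==0]=np.nan
    return P,z['im']
E
python3 - <<'E'
from h import *
for c in('scene','side','wrist'):
    snap(c,c+'0'); print(c,optics.camera_model(c))
print(r.read_state(), r.tip_extent)
E
```

```text
pics
scene {'K': array([[349.19111597,   0.        , 255.06023221],
       [  0.        , 349.19111597, 193.29171413],
       [  0.        ,   0.        ,   1.        ]]), 'k1': -0.02426816941267194, 'R': array([[ 0.66646478,  0.74516517,  0.02352773],
       [ 0.47888827, -0.40369732, -0.77954763],
       [-0.57139366,  0.53080819, -0.6259009 ]]), 't': array([-0.37102399, -0.19793409,  1.22535149])}
side {'K': array([[380.36760571,   0.        , 254.63402983],
       [  0.        , 380.36760571, 187.46046777],
       [  0.        ,   0.        ,   1.        ]]), 'k1': -0.04749887604979477, 'R': array([[-0.99897623, -0.04495264, -0.00507434],
       [-0.02228295,  0.58657853, -0.80958575],
       [ 0.03936952, -0.80864385, -0.58697969]]), 't': array([0.53521381, 0.06626565, 1.04098939])}
wrist {'K': array([[316.63873628,   0.        , 247.02346152],
       [  0.        , 316.63873628, 190.36052005],
       [  0.        ,   0.        ,   1.        ]]), 'k1': -0.024416316128870363, 'tool_from_camera': array([[ 7.88934164e-04, -9.60300128e-01, -2.78967815e-01,
         7.04643841e-02],

[... 267 characters left out ...]
 0.15, 'joint_positions': array([-1.41901493e+00,  3.42567871e-01,  1.52480779e+00, -1.67800149e-06,
        1.27539635e+00, -1.46012223e-01]), 'dq': array([-5.67532512e-04,  7.23196262e-05, -3.25353256e-03, -8.24408007e-04,
        3.31147503e-05, -6.69801142e-04]), 'tau': array([ 2.27280434e-03, -4.33908284e+01, -2.46147162e+01, -1.64197895e-04,
        5.70240823e-03, -4.46559483e-06]), 'eef_pos': array([ 0.15400776, -0.50157446,  0.22217936]), 'eef_rot': array([ 9.88935127e-01,  1.48347456e-01, -2.50348351e-06, -5.89671766e-04]), 'contact_force': array([0.60852511, 0.75951034, 0.08594955]), 'torque': array([ 0.01223706,  0.01851923, -0.01345198]), 'grip_width': 0.08535489120920856} 0.025
```

View pics/scene0.png

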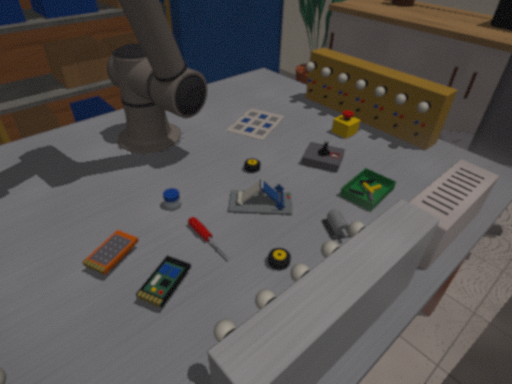

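View pics/side0.png

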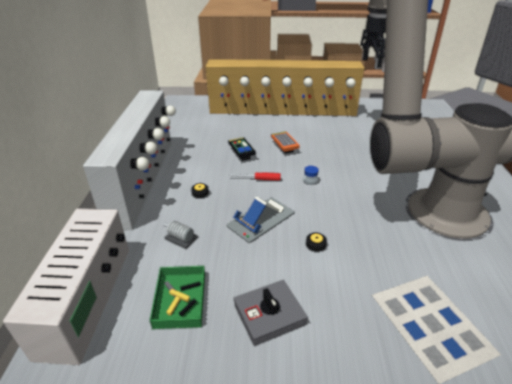

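View pics/wrist0.png

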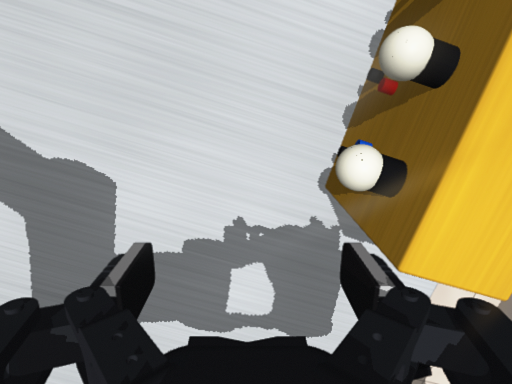

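Scene: module at px (112,252), stand (262,198), selector (323,156), spare (164,281). Side: module (284,142), stand (260,218), selector (270,312) with window at (253,314) and knob at (270,300). Now I measure these.

Run:
```python
from h import *
for cam,pts in (('scene',dict(mod=(112,252),spare=(164,281),stand=(262,198),sel=(323,160),wa=(252,165),wb=(279,258),jar=(171,199),mot=(340,225),tray=(368,188),table=(200,300))),('side',dict(mod=(284,142),spare=(242,148),stand=(260,218),sel=(285,320),win=(253,314),knob=(270,300),wa=(317,241),wb=(200,190),jar=(311,175),mot=(180,232),tray=(180,297),table=(250,260)))):
    P,im=cloud(cam,cam+'0')
    for k,(u,v) in pts.items(): print(cam,k,np.round(P[v,u],4))
def rect(P,im,cond,name):
    q=P[cond]; (c,s,a)=cv2.minAreaRect((q[:,:2]*1000).astype(np.float32)); print(name,len(q),np.round(c,1),np.round(s,1),round(a,1),'z',np.round(np.nanpercentile(q[:,2],[5,50,95]),4))
for cam in('scene','side'):
    P,im=cloud(cam,cam+'0'); I=im.astype(int)
    hsv=cv2.cvtColor(im,cv2.COLOR_RGB2HSV)
    for n,c in dict(mod=(284,142),spare=(242,148),stand=(260,218),sel=(285,320)).items():
        Ps,_=cloud('side','side0'); ctr=Ps[c[1],c[0]]
        near=np.linalg.norm(P[...,:2]-ctr[:2],axis=-1)<0.11
        z=P[...,2]
        lo,hi={'mod':(.028,.045),'spare':(.028,.045),'stand':(.006,.014),'sel':(.024,.034)}[n]
        rect(P,im,near&(z>lo)&(z<hi),cam+' '+n)
```

```text
scene mod [ 0.4589 -0.335   0.0362]
scene spare [ 0.5994 -0.288   0.0345]
scene stand [0.5323 0.0454 0.0336]
scene sel [0.5164 0.3171 0.0313]
scene wa [0.3917 0.1343 0.027 ]
scene wb [ 0.7057 -0.0632  0.029 ]
scene jar [ 0.3912 -0.1441  0.0422]
scene mot [0.735  0.1141 0.0405]
scene tray [0.6837 0.3159 0.0218]
scene table [ 0.6658 -0.2484  0.0046]
side mod [ 0.4497 -0.3127  0.0338]
side spare [ 0.5895 -0.2662  0.0342]
side stand [0.5187 0.0619 0.0128]
side sel [0.4596 0.3845 0.0318]
side win [0.5222 0.3694 0.0264]
side knob [0.4895 0.3622 0.0626]
side wa [0.3782 0.1566 0.0256]
side wb [ 0.6932 -0.0378  0.0264]
side jar [ 0.3734 -0.1132  0.0352]
side mot [0.7109 0.1509 0.0375]
side tray [nan nan nan]
side table [ 0.5379  0.1982 -0.0025]
scene mod 1122 [ 446.8 -333.8] [ 64.1 110.8] 22.8 z [0.0312 0.0348 0.037 ]
scene spare 1406 [ 593.1 -284.7] [ 62.8 112.1] 24.7 z [0.03   0.0336 0.0363]
scene stand 858 [518.7  53.8] [169.7  91.4] 46.1 z [0.0079 0.0105 0.0125]
scene sel 574 [490.2 351.2] [113.6 110.7] 26.5 z [0.0262 0.0308 0.0328]
side mod 315 [ 448.5 -333.5] [ 62.4 116.4] 21.9 z [0.0305 0.0339 0.0362]
side spare 330 [ 593.5 -283.6] [ 61.1 116.5] 25.8 z [0.0293 0.0328 0.0354]
side stand 795 [517.5  55.8] [171.9  92.4] 46.0 z [0.0072 0.0097 0.012 ]
side sel 2287 [489.6 353.1] [118.3 105.4] 26.8 z [0.0267 0.0299 0.0323]
```

Run:
```python
import cv2
a=cv2.imread('pics/scene0.png')
for n,(x,y,w,h) in dict(mod=(70,220,140,100),stand=(215,165,95,65)).items():
    cv2.imwrite(f'pics/c_{n}.png',cv2.resize(a[y:y+h,x:x+w],None,fx=5,fy=5,interpolation=2))
a=cv2.imread('pics/side0.png')
cv2.imwrite('pics/c_sel.png',cv2.resize(a[270:350,220:320],None,fx=6,fy=6,interpolation=2))
```

```text
(no output)
```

View pics/c_mod.png

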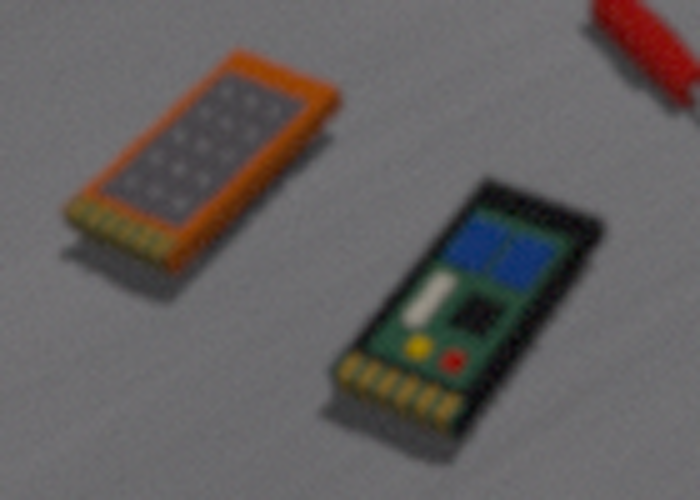

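View pics/c_stand.png

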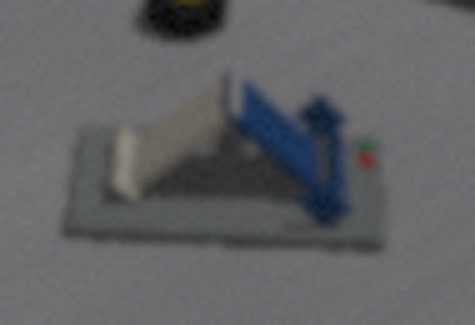

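View pics/c_sel.png

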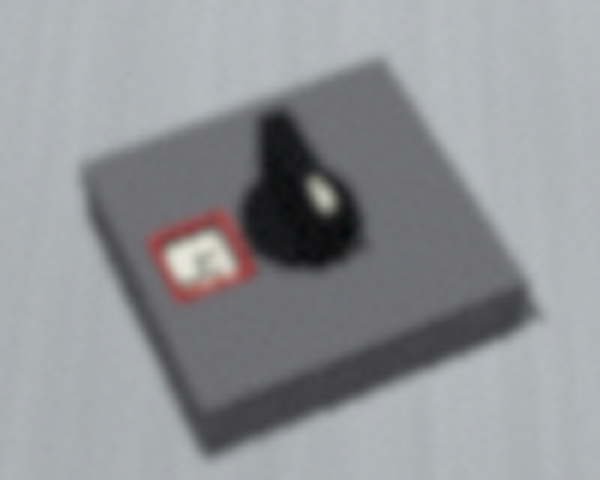

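```bash
cat >> h.py <<'E'
def frame(x,z):
    x=np.array(x,float);x/=np.linalg.norm(x);z=np.array(z,float);z-=x*(x@z);z/=np.linalg.norm(z)
    return np.stack([x,np.cross(z,x),z],1)
MP=np.array([.4477,-.3337,.022]); MY=np.radians(-67.6)
SC=np.array([.5181,.0548,0]); SY=np.radians(46.0)
SELC=np.array([.4898,.3525,0]); SELY=np.radians(26.8)
def modpick(): return frame([np.cos(MY),np.sin(MY),0],[0,0,1]),MP
SX=np.array([np.cos(SY),np.sin(SY),0]); Z=np.array([0,0,1.])
DO=SC+SX*.0523+Z*.018; DF=frame(SX-Z,SX+Z)     # dock
RO=SC-SX*.0523+Z*.018; RF=frame(SX+Z,-SX+Z)    # rest
def moddock(): # origin component face centre: 12 mm out, 55 up slope
    M=frame(DF[:,0],-DF[:,2]); return M, DO-DF[:,0]*.055+DF[:,2]*.012
def modrest(): # contact end down, component face on white slope, solder outward
    M=frame(-RF[:,0],RF[:,2]); return M, RO+RF[:,0]*.055
def grip(M,o,gx,alpha,flip,gz=.006):
    """tool z in module = x cos a - z sin a ; returns TCP pos, quat"""
    g=M@np.array([np.cos(alpha),0,-np.sin(alpha)]); y=M[:,1]*(-1 if flip else 1)
    Q=np.stack([np.cross(y,g),y,g],1)
    p=o+M@np.array([gx,0,gz])-g*.006
    return p,R.from_matrix(Q).as_quat()
E
python3 - <<'E'
from h import *
np.set_printoptions(precision=2,suppress=True)
def t(M,o,*a):
    p,q=grip(M,o,*a); s=r.solve_ik(p,q); return s, R.from_quat(q).as_matrix()[2,0]
print('A')
for fl in(0,1):
  for al in range(10,86,10):
    a,c=t(*modpick(),-.040,np.radians(al),fl); b,c2=t(*moddock(),-.040,np.radians(al),fl)
    print(fl,al,'pick',a,'camup %.2f'%c,'dock',b,'%.2f'%c2)
print('B: pick vertical->rest ; then rest->dock')
for fl in(0,1):
  for al in range(40,141,10):
    a,c=t(*modpick(),0.,np.radians(al),fl); b,c2=t(*modrest(),0.,np.radians(al),fl)
    print(fl,al,'pick',a,'camup %.2f'%c,'rest',b,'%.2f'%c2)
for fl in(0,1):
  for al in range(-70,21,10):
    a,c=t(*modrest(),-.04,np.radians(al),fl); b,c2=t(*moddock(),-.04,np.radians(al),fl)
    print(fl,al,'rest',a,'camup %.2f'%c,'dock',b,'%.2f'%c2)
print(r.read_state()['time_s'])
E
```

```text
A
0 10 pick [-0.24  1.15  2.31  4.06  1.59  1.82] camup -0.98 dock [-0.64  0.56  2.25  1.46  0.96 -1.17] 0.82
0 20 pick [-0.28  0.98  2.34  4.    1.34  1.72] camup -0.94 dock [-0.72  0.7   2.29  1.54  1.13 -1.4 ] 0.91
0 30 pick [-0.34  0.81  2.34  3.98  1.05  1.58] camup -0.87 dock [-0.78  0.86  2.29  1.56  1.31 -1.58] 0.97
0 40 pick [-0.41  0.67  2.3   4.03  0.75  1.39] camup -0.77 dock [-0.81  1.02  2.26  1.54  1.48 -1.71] 1.00
0 50 pick None camup -0.64 dock [-0.81  1.17  2.21  1.51  1.65 -1.81] 1.00
0 60 pick None camup -0.50 dock [-0.78  1.31  2.13  1.48  1.82 -1.88] 0.97
0 70 pick [-0.64  0.49  2.01 -0.5   0.38 -0.59] camup -0.34 dock [-0.72  1.42  2.03  1.47  2.   -1.92] 0.91
0 80 pick [-0.7   0.52  1.89 -0.15  0.59 -0.97] camup -0.17 dock [-0.64  1.52  1.93  1.48  2.19 -1.94] 0.82
1 10 pick [-0.24  1.15  2.31  4.06  1.59 -1.32] camup 0.98 dock [-0.64  0.56  2.25  1.46  0.96  1.97] -0.82
1 20 pick [-0.28  0.98  2.34  4.    1.34 -1.42] camup 0.94 dock [-0.72  0.7   2.29  1.54  1.13  1.74] -0.91
1 30 pick [-0.34  0.81  2.34  3.98  1.05 -1.56] camup 0.87 dock [-0.78  0.86  2.29  
[... 4137 characters left out ...]
k [-0.1   0.43  1.79  0.09  0.87 -2.53] -0.09
1 -30 rest [ 0.28  1.24  0.8  -0.67  2.25 -2.19] camup 0.97 dock [-0.2   0.39  1.9   0.33  0.74 -2.81] -0.26
1 -20 rest [ 0.26  1.13  0.89 -0.57  2.11 -2.14] camup 0.91 dock [-0.31  0.37  2.01  0.66  0.66  3.09] -0.42
1 -10 rest [ 0.24  1.02  1.   -0.49  1.95 -2.11] camup 0.82 dock [-0.43  0.39  2.11  1.02  0.69  2.66] -0.57
1 0 rest [ 0.22  0.91  1.12 -0.41  1.78 -2.1 ] camup 0.71 dock [-0.54  0.45  2.19  1.3   0.8   2.27] -0.71
1 10 rest [ 0.18  0.81  1.24 -0.34  1.61 -2.12] camup 0.57 dock [-0.64  0.56  2.25  1.46  0.96  1.97] -0.82
1 20 rest [ 0.14  0.7   1.37 -0.27  1.43 -2.15] camup 0.42 dock [-0.72  0.7   2.29  1.54  1.13  1.74] -0.91
0.15
```

```bash
cat >> h.py <<'E'
def down(yaw):
    return R.from_matrix(frame([np.cos(yaw),np.sin(yaw),0],[0,0,-1])).as_quat()
E
python3 - <<'E'
from h import *
np.set_printoptions(precision=2,suppress=True)
for y in range(60,190,15):
    for o in(0,180): print(y,o,r.solve_ik(SELC+[0,0,.061],down(np.radians(y-o))))
p=SELC+[0,0,.22]
r.reach(p,down(np.radians(130-180)))
r.hold(.2)
snap('wrist','w1'); s=r.read_state(); print(s['time_s'],s['eef_pos'],s['joint_positions'])
E
```

```text
60 0 [ 0.5   0.65  1.5  -0.    1.    1.02]
60 180 [ 0.5   0.65  1.5  -0.    1.   -2.12]
75 0 [ 0.5   0.65  1.5  -0.    1.    0.76]
75 180 [ 0.5   0.65  1.5  -0.    1.   -2.38]
90 0 [ 0.5   0.65  1.5  -0.    1.    0.5 ]
90 180 [ 0.5   0.65  1.5  -0.    1.   -2.64]
105 0 [ 0.5   0.65  1.5  -0.    1.    0.24]
105 180 [ 0.5   0.65  1.5  -0.    1.   -2.91]
120 0 [ 0.5   0.65  1.5  -0.    1.   -0.03]
120 180 None
135 0 [ 0.5   0.65  1.5  -0.    1.   -0.29]
135 180 [ 0.5   0.65  1.5  -0.    1.    2.85]
150 0 [ 0.5   0.65  1.5  -0.    1.   -0.55]
150 180 [ 0.5   0.65  1.5  -0.    1.    2.59]
165 0 [ 0.5   0.65  1.5  -0.    1.   -0.81]
165 180 [ 0.5   0.65  1.5  -0.    1.    2.33]
180 0 [ 0.5   0.65  1.5  -0.    1.   -1.07]
180 180 [ 0.5   0.65  1.5  -0.    1.    2.07]
3.6083 [0.49 0.35 0.22] [0.5  0.49 1.3  0.   1.35 2.94]
```

View pics/w1.png

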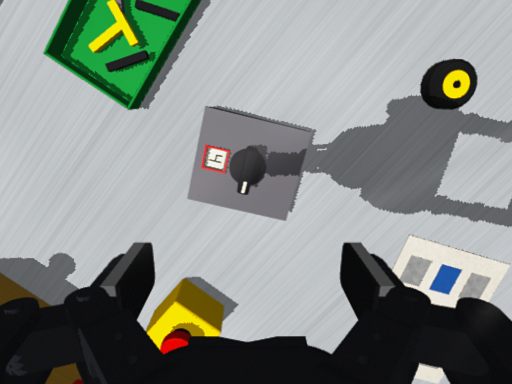

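Run:
```python
from h import *
P,im=cloud('wrist','w1')
cv2.imwrite('pics/w1c.png',cv2.resize(im[95:230,175:330,::-1],None,fx=5,fy=5,interpolation=2))
z=P[...,2]; near=np.linalg.norm(P[...,:2]-SELC[:2],axis=-1)<0.09
for lo,hi in((.025,.034),(.050,.068)):
    q=P[near&(z>lo)&(z<hi)]; print(len(q),cv2.minAreaRect((q[:,:2]*1000).astype(np.float32)),np.percentile(q[:,2],[5,50,95]))
d=q[:,:2]-q[:,:2].mean(0); w,v=np.linalg.eigh(d.T@d); print(q.mean(0),np.degrees(np.arctan2(v[1,1],v[0,1])))
g=(im.min(-1)>190)&near&(z>.02); print('white',np.round(P[g&(z>.045)].mean(0),4))
red=(im[...,0]>120)&(im[...,1]<80)&near; ys,xs=np.where(red); print('win',P[red][:,:3].mean(0))
# rough marker
```

```text
8423 ((488.5694580078125, 352.6783447265625), (116.29389190673828, 104.71057891845703), 26.75653076171875) [0.02886542 0.03018832 0.03165417]
557 ((488.7127685546875, 352.46044921875), (12.101934432983398, 45.918060302734375), 26.388303756713867) [0.05934213 0.06192989 0.06322757]
[0.48949678 0.35140694 0.06160442] 116.55287062380722
white [0.4823 0.3665 0.0625]
win [0.52143164 0.36887897 0.03850043]
```

View pics/w1c.png

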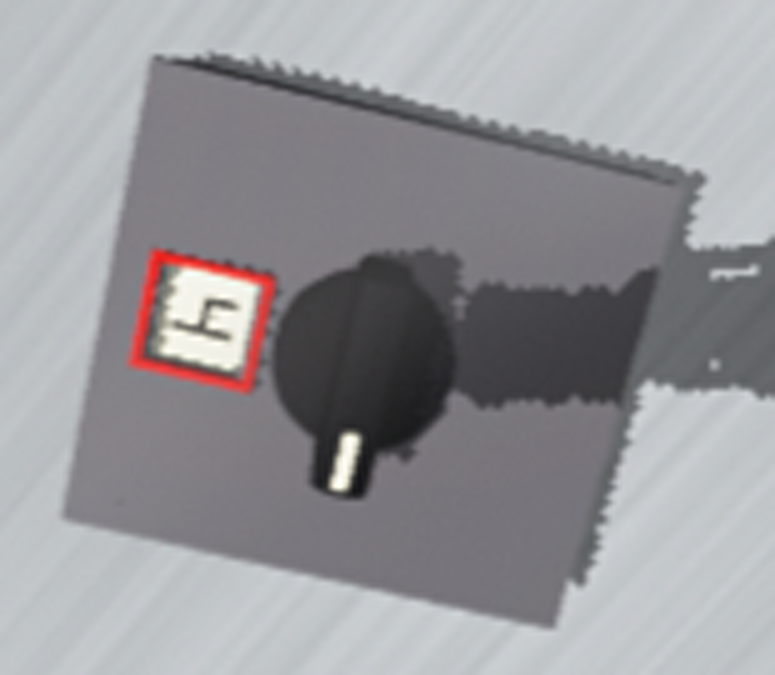

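Run:
```python
from h import *
c=np.array([.4888,.3524,0]); a=np.radians(116.5); b=np.radians(26.75+150)
r.reach(c+[0,0,.13],down(a))
r.move_straight(c+[0,0,.061],down(a),speed=.1)
command_gripper(.0,40)
s=r.read_state(); print(s['grip_width'],s['contact_force'],s['time_s'])
for f in (.5,1): r.reach(c+[0,0,.061],down(a+(b-a)*f)); 
r.hold(.3)
s=r.read_state(); print(s['contact_force'],s['torque'],s['eef_pos'],s['joint_positions'],s['time_s'])
command_gripper(.04,40)
r.move_straight(c+[0,0,.22],down(b),speed=.25)
r.hold(.15)
snap('wrist','w2')
P,im=cloud('wrist','w2'); z=P[...,2]; near=np.linalg.norm(P[...,:2]-c[:2],axis=-1)<0.09
q=P[near&(z>.05)&(z<.068)];d=q[:,:2]-q[:,:2].mean(0); w,v=np.linalg.eigh(d.T@d); print(q.mean(0),np.degrees(np.arctan2(v[1,1],v[0,1])))
for lo,hi in((.025,.034),(.050,.068)):
    q=P[near&(z>lo)&(z<hi)]; print(cv2.minAreaRect((q[:,:2]*1000).astype(np.float32)))
print(r.read_state()['time_s'])
ys,xs=np.where(near&(z>.02)); 
cv2.imwrite('pics/w2c.png',cv2.resize(im[ys.min():ys.max(),xs.min():xs.max(),::-1],None,fx=4,fy=4,interpolation=2))
```

```text
0.00025908173940058507 [ 0.16246679 -0.69476012  0.37133228] 7.675
[ 0.34267015 -0.37642237  0.16923827] [ 0.0571694   0.02065896 -0.02224426] [0.48879906 0.35238858 0.06097881] [ 4.97508452e-01  6.43756594e-01  1.49945602e+00 -1.18364245e-05
  9.98406837e-01 -1.01559108e+00] 9.1083
[0.48802542 0.35345043 0.06098116] 116.46152219868208
((489.35662841796875, 352.97808837890625), (117.1119155883789, 103.28634643554688), 26.54888343811035)
((489.0328674316406, 353.41680908203125), (12.580930709838867, 45.936283111572266), 27.277116775512695)
10.5583
```

View pics/w2c.png

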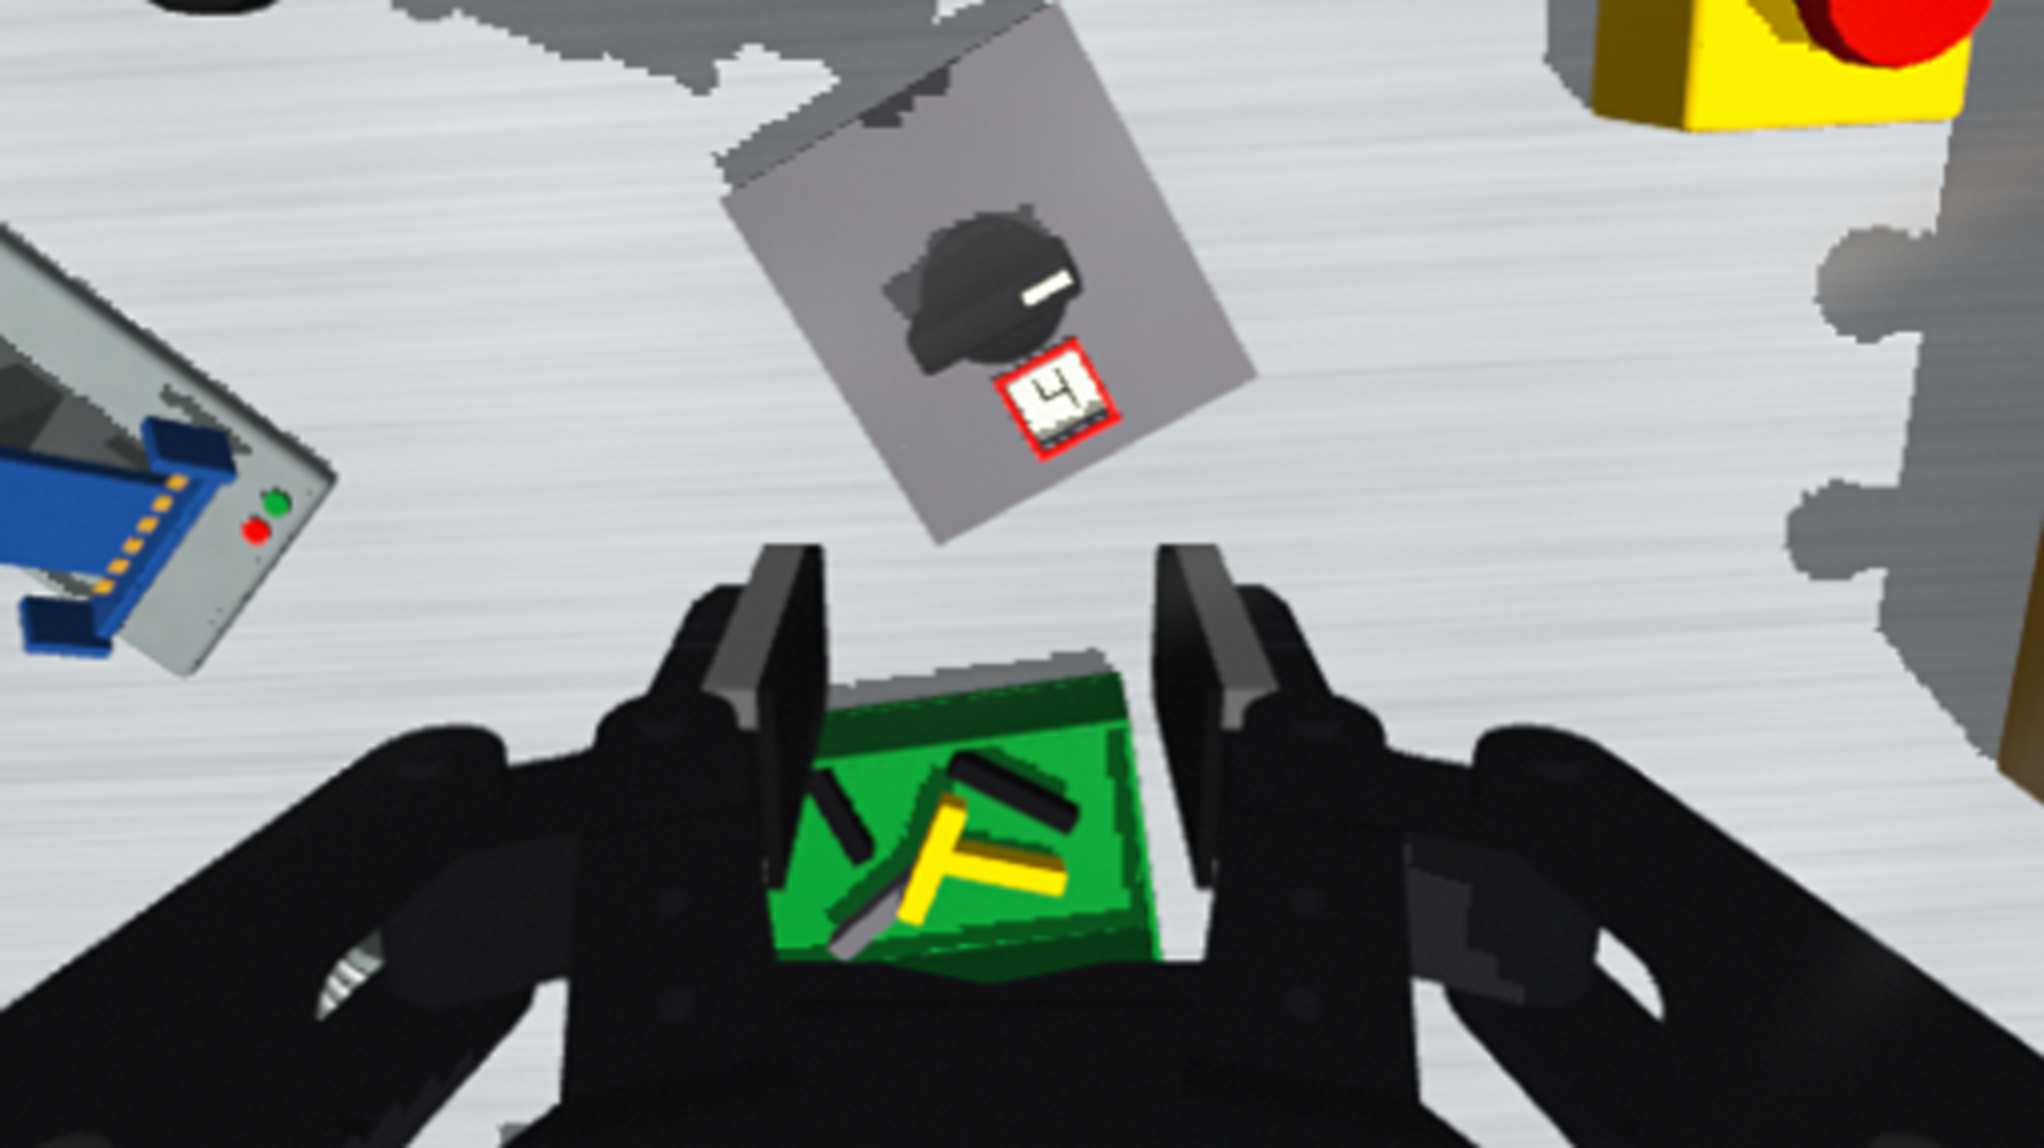

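The gripper closed to 0 mm and the dial still shows 4, so it caught nothing. I check where the fingers really are against the image.

Run:
```python
from h import *
s=r.read_state(); print(s['grip_width'],s['eef_pos'],s['eef_rot'],down(np.radians(176.75)))
z=np.load('pics/w2.npz'); P,im=cloud('wrist','w2')
Q=R.from_quat(z['q']).as_matrix(); T=(P-z['p'])@Q
m=np.nan_to_num(T[...,2],nan=9)<.06
print(m.sum()); t=T[m]; print(np.round(t.max(0),3),np.round(t.min(0),3))
for lo in np.arange(-.06,.05,.01):
    q=t[(t[:,2]>=lo)&(t[:,2]<lo+.01)]
    if len(q): print(round(lo,3),len(q),np.round(q.min(0),3),np.round(q.max(0),3), np.round(np.abs(q[:,1]).min(),3))
v,u=np.where(m); print(u.min(),u.max(),v.min(),v.max())
```

```text
0.040055497460808887 [0.48816805 0.35203333 0.21812103] [ 2.83968575e-02  9.99595243e-01 -8.56391658e-04 -1.49475108e-03] [0.0283578  0.99959784 0.         0.        ]
41109
[ 0.022  0.063 -0.009] [-0.013 -0.061 -0.106]
-0.06 1903 [-0.    -0.051 -0.06 ] [ 0.015  0.052 -0.05 ] 0.02
-0.05 1420 [-0.012 -0.033 -0.05 ] [ 0.013  0.034 -0.04 ] 0.019
-0.04 1057 [-0.011 -0.033 -0.04 ] [ 0.012  0.034 -0.03 ] 0.019
-0.03 868 [-0.011 -0.034 -0.03 ] [ 0.012  0.034 -0.02 ] 0.019
-0.02 455 [-0.011 -0.033 -0.02 ] [ 0.012  0.032 -0.01 ] 0.019
-0.01 1 [-0.004  0.02  -0.009] [-0.004  0.02  -0.009] 0.02
0 511 232 383
```

View pics/w2.png

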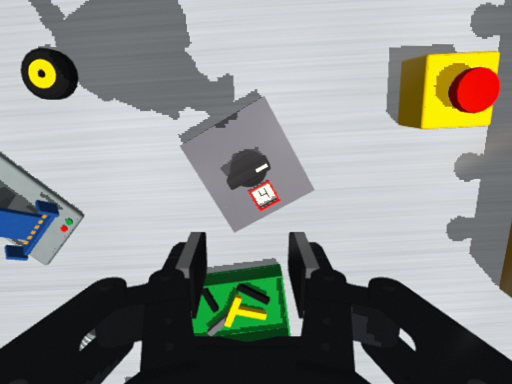

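Run:
```python
from h import *
def tips(fn):
    z=np.load('pics/'+fn+'.npz'); P,im=cloud('wrist',fn)
    Q=R.from_quat(z['q']).as_matrix(); T=(P-z['p'])@Q
    t=T[(np.nan_to_num(T[...,2],nan=9)<.03)&(np.abs(T[...,1])<.075)&(np.abs(T[...,0])<.03)]
    print(fn,'tip z pct',np.round(np.percentile(t[:,2],[98,99,99.5,99.9,100]),4))
tips('w1');tips('w2')
for i,o in enumerate((.012,.06)):
    command_gripper(o,40); snap('wrist',f'w3{i}'); tips(f'w3{i}'); 
s=r.read_state();print(s['time_s'],s['grip_width'])
```

```text
w1 tip z pct [-0.0309 -0.0276 -0.0254 -0.0227 -0.0211]
w2 tip z pct [-0.0246 -0.0194 -0.0163 -0.012  -0.0095]
w30 tip z pct [-0.0263 -0.0201 -0.0161 -0.0123 -0.0103]
w31 tip z pct [-0.0257 -0.0212 -0.0186 -0.0152 -0.0135]
11.5583 0.05992315170756742
```

The reported TCP does not sit where the text puts it: at every opening the wrist camera shows the fingertips about 33 mm farther back. World heights from the same camera fit (box top 30 mm, knob 62 mm). I correct for this and retry.

```bash
cat > dial.py <<'E'
from h import *
c=np.array([.4888,.3526,0]); a=np.radians(116.5); b=np.radians(26.75+150)
r.reach(c+[0,0,.10],down(a)); command_gripper(.04,40)
print('contact',r.move_straight(c+[0,0,.028],down(a),speed=.1,max_force=8))
command_gripper(.0,40)
s=r.read_state(); print(s['grip_width'],s['contact_force'],s['eef_pos'],s['time_s'])
if s['grip_width']<.008: raise SystemExit('miss')
for f in (.5,1): r.reach(s['eef_pos'],down(a+(b-a)*f))
r.hold(.2)
s=r.read_state(); print(s['contact_force'],s['torque'],s['time_s'])
command_gripper(.04,40)
r.move_straight(c+[0,0,.18],down(b),speed=.25)
r.hold(.1)
snap('wrist','w4')
P,im=cloud('wrist','w4'); z=P[...,2]; near=np.linalg.norm(P[...,:2]-c[:2],axis=-1)<0.05
q=P[near&(z>.05)&(z<.068)]; print(cv2.minAreaRect((q[:,:2]*1000).astype(np.float32)))
print(r.read_state()['time_s'])
E
python3 dial.py
```

```text
contact False
0.011166814598248238 [0.96282462 0.21698772 4.04804355] [0.48944556 0.35295676 0.02888903] 14.1
[-1.81376519 -3.49375376  4.10148645] [-0.63662617  0.29412113 -0.03199305] 15.4333
((488.65802001953125, 353.4342041015625), (11.682827949523926, 45.29466247558594), 86.73387908935547)
16.7333
```

Run:
```python
import cv2; a=cv2.imread('pics/w4.png'); cv2.imwrite('pics/w4c.png',cv2.resize(a[90:260,150:350],None,fx=3.5,fy=3.5,interpolation=2))
```

```text
(no output)
```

View pics/w4c.png

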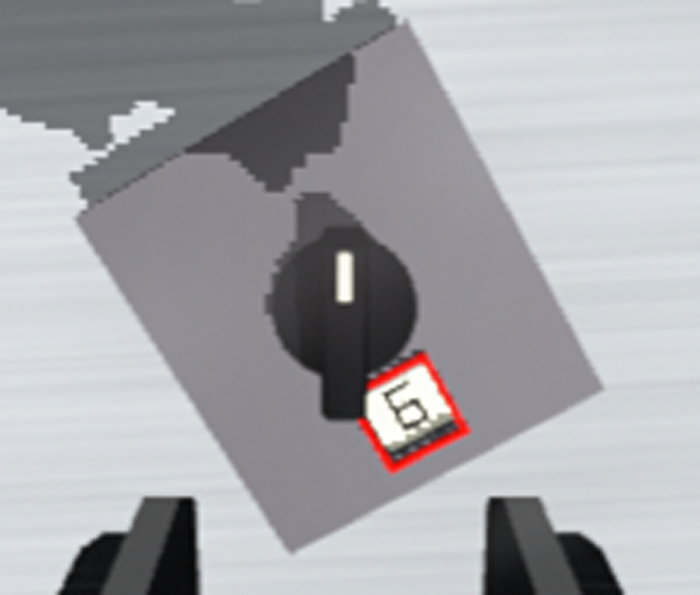

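The 6 stands in the window at crop (405,408) and the bar is at 176.7°, matching the target of 176.75°. Next a wrist look over the stand and one over the module.

```bash
cat >> h.py <<'E'
GO=-.0325
def grip(M,o,gx,alpha,flip,gz=.006,go=None):
    go=GO if go is None else go
    g=M@np.array([np.cos(alpha),0,-np.sin(alpha)]); y=M[:,1]*(-1 if flip else 1)
    Q=np.stack([np.cross(y,g),y,g],1)
    return o+M@np.array([gx,0,gz])-g*go,R.from_matrix(Q).as_quat()
E
python3 - <<'E'
from h import *
r.reach(SC+[-.02,-.02,.22],down(np.radians(160))); r.hold(.15); snap('wrist','w5')
M,o=modpick(); p,q=grip(M,o,0,np.pi/2,0); p[2]=.2
command_gripper(.085)
r.reach(p,q); r.hold(.15); snap('wrist','w6'); print(r.read_state()['time_s'],p)
P,im=cloud('wrist','w5'); z=P[...,2]; hsv=cv2.cvtColor(im,cv2.COLOR_RGB2HSV)
near=np.linalg.norm(P[...,:2]-SC[:2],axis=-1)<.11
q=P[near&(z>.006)&(z<.0135)]; print('base',len(q),cv2.minAreaRect((q[:,:2]*1000).astype(np.float32)),np.median(q[:,2]))
sx=((P-SC)@SX); sy=(P-SC)@np.cross(Z,SX)
for nm,sel in (('ridge',near&(z>.060)&(z<.1)),('blue',near&(hsv[...,0]>95)&(hsv[...,0]<130)&(hsv[...,1]>140)&(z>.02)&(z<.1))):
    print(nm,sel.sum(),'X',np.round(np.percentile(sx[sel],[1,50,99]),4),'Y',np.round(np.percentile(sy[sel],[1,50,99]),4),'z',np.round(np.percentile(z[sel],[1,50,99]),4))
b=near&(np.abs(sy)<.015)
for lo in np.arange(-.08,.085,.01):
    k=b&(sx>=lo)&(sx<lo+.01); print(round(lo+.005,3),np.round(np.percentile(z[k],[10,50,90]),4) if k.sum() else None)
P,im=cloud('wrist','w6'); z=P[...,2]; near=np.linalg.norm(P[...,:2]-MP[:2],axis=-1)<.08
q=P[near&(z>.028)&(z<.045)]; print('mod',len(q),cv2.minAreaRect((q[:,:2]*1000).astype(np.float32)),np.percentile(q[:,2],[5,50,95]))
E
```

```text
20.2583 [ 0.4477 -0.3337  0.2   ]
base 6039 ((516.0399780273438, 54.019432067871094), (168.99893188476562, 90.28844451904297), 46.243221282958984) 0.009916988941043564
ridge 755 X [-0.012  -0.0028  0.0086] Y [-0.0176  0.0019  0.0199] z [0.0601 0.0652 0.0708]
blue 1827 X [-0.0048  0.0348  0.0598] Y [-0.0366  0.0019  0.0408] z [0.0203 0.036  0.0687]
-0.075 [0.2809 0.3004 0.3122]
-0.065 [0.0238 0.2826 0.2861]
-0.055 [0.2462 0.2993 0.3179]
-0.045 [0.2367 0.3077 0.3217]
-0.035 [0.0401 0.3098 0.3155]
-0.025 [0.0475 0.3082 0.3151]
-0.015 [0.0532 0.0599 0.2654]
-0.005 [0.0644 0.2438 0.2674]
0.005 [0.0608 0.0684 0.2846]
0.015 [0.0557 0.2889 0.2967]
0.025 [0.0398 0.0466 0.2924]
0.035 [0.0288 0.0327 0.0373]
0.045 [0.0194 0.0228 0.0269]
0.055 [0.019  0.022  0.0244]
0.065 [0.0091 0.0101 0.0109]
0.075 [0.0089 0.0099 0.0108]
0.085 [-0.0011  0.0003  0.0094]
mod 6159 ((447.27008056640625, -333.4739990234375), (60.13317108154297, 110.799072265625), 23.746013641357422) [0.03298022 0.03420521 0.03536483]
```

View pics/w5.png

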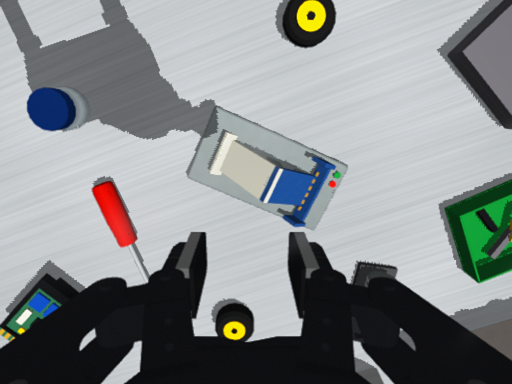

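View pics/w6.png

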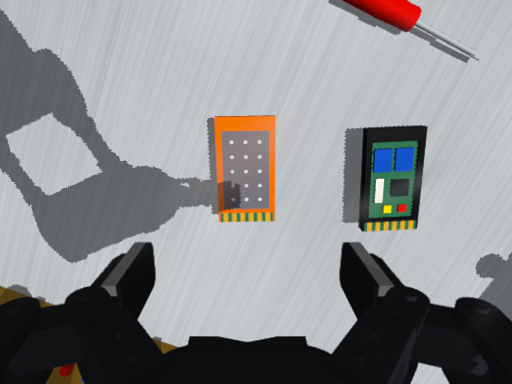

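```bash
sed -i "s/^MP=.*/MP=np.array([.4473,-.3335,.022]); MY=np.radians(-66.25)/; s/^SC=.*/SC=np.array([.5163,.0541,0]); SY=np.radians(46.2)/" h.py
cat > pick.py <<'E'
from h import *
import sys
np.set_printoptions(precision=3,suppress=True)
AL=np.radians(80)
M,o=modpick(); p,q=grip(M,o,0,AL,0)
M2,o2=modrest(); p2,q2=grip(M2,o2,0,AL,0)
up,out=RF[:,0],RF[:,2]
far=p2+out*.06+up*.02+Z*.03; pre=p2+out*.004+up*.008
print([r.solve_ik(*x) for x in((p,q),(far,q2),(pre,q2))],p,p2)
if len(sys.argv)<2: raise SystemExit
g=R.from_quat(q).as_matrix()[:,2]
r.reach(p-g*.08,q)
print('hit',r.move_straight(p,q,speed=.12,max_force=10))
command_gripper(.0,50)
s=r.read_state(); print('grip',s['grip_width'],s['contact_force'],s['eef_pos'],s['time_s'])
if s['grip_width']<.055: raise SystemExit('miss')
r.move_straight(s['eef_pos']+Z*.13,q,speed=.2)
r.reach(far,q2)
snap('side','s1'); snap('scene','c1')
s=r.read_state(); print(s['grip_width'],s['joint_positions'],s['time_s'])
E
python3 pick.py
```

```text
[array([-0.741,  0.629,  1.806, -0.134,  0.551, -1.047]), array([-0.463,  0.325,  2.104,  0.932,  0.751, -0.415]), array([-0.386,  0.518,  2.126,  1.204,  0.608, -0.681])] [ 0.45  -0.339 -0.004] [0.517 0.055 0.035]
```

```bash
python3 pick.py go
```

```text
[array([-0.741,  0.629,  1.806, -0.134,  0.551, -1.047]), array([-0.463,  0.325,  2.104,  0.932,  0.751, -0.415]), array([-0.386,  0.518,  2.126,  1.204,  0.608, -0.681])] [ 0.45  -0.339 -0.004] [0.517 0.055 0.035]
hit False
grip 0.05915306539743992 [-0.949  1.912  5.871] [ 0.45  -0.339 -0.003] 22.0083
0.059254569022959856 [-0.463  0.326  2.103  0.931  0.75  -0.415] 24.2667
```

View pics/s1.png

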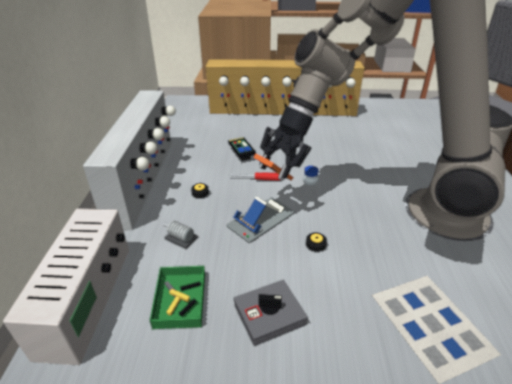

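View pics/c1.png

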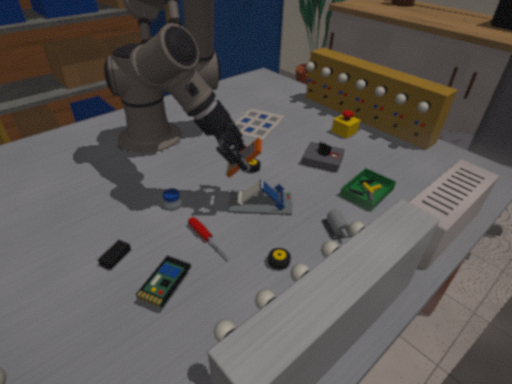

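The module is held (59 mm wide), seen at scene px (243,160), hanging parallel to the white slope. Now onto the rest.

```bash
cat > rest.py <<'E'
from h import *
np.set_printoptions(precision=4,suppress=True)
AL=np.radians(80)
M2,o2=modrest(); p2,q2=grip(M2,o2,0,AL,0); up,out=RF[:,0],RF[:,2]
def off(): 
    d=r.read_state()['eef_pos']-p2; return np.array([d@up,d@RF[:,1],d@out])*1000
r.move_straight(p2+out*.006+up*.008,q2,speed=.1,max_force=12); print(off())
print('slope',r.move_straight(p2-out*.004+up*.008,q2,speed=.03,max_force=5),off(),r.read_state()['contact_force'])
c=r.read_state()['eef_pos']+out*.0005
print('ledge',r.move_straight(c-up*.014,q2,speed=.03,max_force=5),off(),r.read_state()['contact_force'])
snap('scene','c2');snap('side','s2')
print(r.read_state()['time_s'])
E
python3 rest.py
python3 - <<'E'
import cv2,numpy as np
a=cv2.imread('pics/c2.png')[130:230,190:320];b=cv2.imread('pics/s2.png')[160:260,200:330]
cv2.imwrite('pics/cs2.png',np.vstack([cv2.resize(x,None,fx=3,fy=3,interpolation=2) for x in(a,b)]))
E
```

```text
[ 8.1626 -0.2231  6.1961]
slope True [ 8.3514 -0.6415  0.6216] [-0.4594 -0.6052  1.8855]
ledge True [ 0.3103 -0.4191  0.6698] [2.186  2.077  2.6974]
25.975
```

View pics/cs2.png

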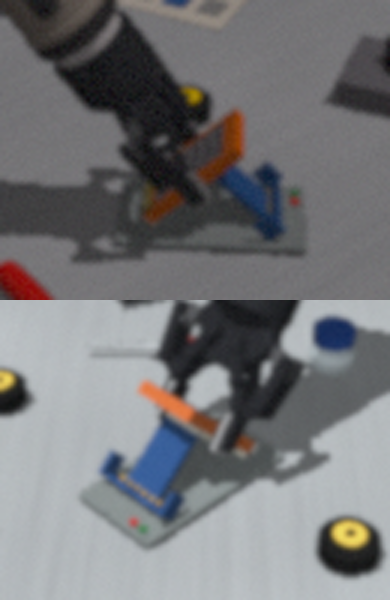

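```bash
cat > rel.py <<'E'
from h import *
import sys
np.set_printoptions(precision=3,suppress=True)
M2,o2=modrest(); M3,o3=moddock()
for fl in(0,1):
  for al in(-20,-10,0,10):
    p,q=grip(M2,o2,-.040,np.radians(al),fl); g=R.from_quat(q).as_matrix()[:,2]
    pd,qd=grip(M3,o3,-.040,np.radians(al),fl)
    print(fl,al,r.solve_ik(p,q),r.solve_ik(p-g*.09,q),r.solve_ik(pd,qd),r.solve_ik(pd+Z*.06+DF[:,2]*.03,qd))
if len(sys.argv)<2: raise SystemExit
s=r.read_state(); q=s['eef_rot']; g=R.from_quat(q).as_matrix()[:,2]
command_gripper(.085,50); r.hold(.1)
r.move_straight(s['eef_pos']-g*.10+Z*.06,q,speed=.25)
snap('scene','c3');snap('side','s3');print(r.read_state()['time_s'])
E
python3 rel.py go
python3 - <<'E'
import cv2,numpy as np
a=cv2.imread('pics/c3.png')[130:230,190:320];b=cv2.imread('pics/s3.png')[160:260,200:330]
cv2.imwrite('pics/cs3.png',np.vstack([cv2.resize(x,None,fx=3,fy=3,interpolation=2) for x in(a,b)]))
E
```

```text
0 -20 [ 0.24   1.094  1.044 -0.565  2.002  1.05 ] [ 0.294  1.195  0.681 -0.607  2.247  0.928] [-0.279  0.451  2.022  0.743  0.586 -0.126] [-0.235  0.325  1.906  0.557  0.761  0.149]
0 -10 [ 0.221  0.999  1.133 -0.49   1.847  1.063] [ 0.273  1.063  0.824 -0.499  2.086  0.982] [-0.376  0.475  2.108  1.13   0.627 -0.58 ] [-0.328  0.325  2.003  0.882  0.739 -0.213]
0 0 [ 0.195  0.903  1.232 -0.42   1.683  1.061] [ 0.244  0.931  0.97  -0.412  1.914  1.006] [-0.471  0.534  2.179  1.412  0.755 -0.951] [-0.418  0.357  2.091  1.189  0.799 -0.576]
0 10 [ 0.162  0.809  1.337 -0.353  1.51   1.041] [ 0.206  0.803  1.118 -0.335  1.735  1.003] [-0.557  0.627  2.231  1.572  0.93  -1.222] [-0.5    0.424  2.165  1.421  0.927 -0.885]
1 -20 [ 0.24   1.094  1.044 -0.565  2.002 -2.092] [ 0.294  1.195  0.681 -0.607  2.247 -2.214] [-0.279  0.451  2.022  0.743  0.586  3.016] [-0.235  0.325  1.906  0.557  0.761 -2.993]
1 -10 [ 0.221  0.999  1.133 -0.49   1.847 -2.078] [ 0.273  1.063  0.824 -0.499  2.086 -2.16 ] [-0.376  0.475  2.108  1.13   0.627  2.562] [-0.328  0.325  2.003  0.882  0.739  2.928]
1 0 [ 0.195  0.903  1.232 -0.42   1.683 -2.08 ] [ 0.244  0.931  0.97  -0.412  1.914 -2.136] [-0.471  0.534  2.179  1.412  0.755  2.191] [-0.418  0.357  2.091  1.189  0.799  2.565]
1 10 [ 0.162  0.809  1.337 -0.353  1.51  -2.1  ] [ 0.206  0.803  1.118 -0.335  1.735 -2.139] [-0.557  0.627  2.231  1.572  0.93   1.92 ] [-0.5    0.424  2.165  1.421  0.927  2.257]
27.3167
```

View pics/cs3.png

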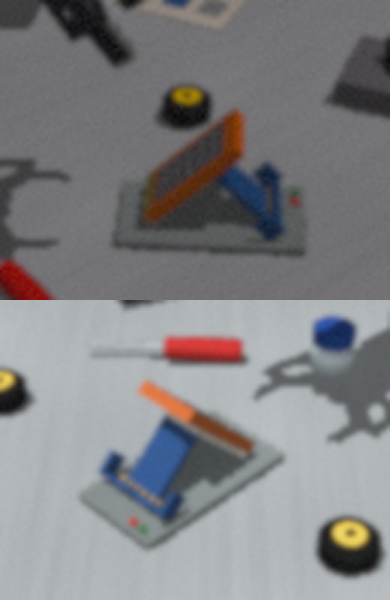

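The module leans stably on the rest in both views. Now around to the blue side to regrasp its upper end.

```bash
cat > g2.py <<'E'
from h import *
np.set_printoptions(precision=3,suppress=True)
M2,o2=modrest(); AL=np.radians(-10)
p,q=grip(M2,o2,-.040,AL,0); g=R.from_quat(q).as_matrix()[:,2]
_,qw=grip(M2,o2,0,np.radians(45),0); w=SC+Z*.27
print(r.solve_ik(w,qw))
r.reach(w,qw); r.reach(p-g*.09,q)
print('hit',r.move_straight(p,q,speed=.1,max_force=8))
s=r.read_state(); print((s['eef_pos']-p)*1000,s['contact_force'])
snap('side','s4'); snap('scene','c4')
command_gripper(0,60)
s=r.read_state(); print(s['grip_width'],s['contact_force'],s['time_s'])
E
python3 g2.py
python3 - <<'E'
import cv2,numpy as np
a=cv2.imread('pics/c4.png')[110:230,190:350];b=cv2.imread('pics/s4.png')[140:260,180:340]
cv2.imwrite('pics/cs4.png',np.vstack([cv2.resize(x,None,fx=2.5,fy=2.5,interpolation=2) for x in(a,b)]))
E
```

```text
[-0.043  0.298  1.455 -0.     1.388  0.721]
hit False
[0.572 0.135 0.725] [0.379 0.307 0.327]
0.05916695595039553 [3.154 2.643 1.911] 30.675
```

View pics/cs4.png

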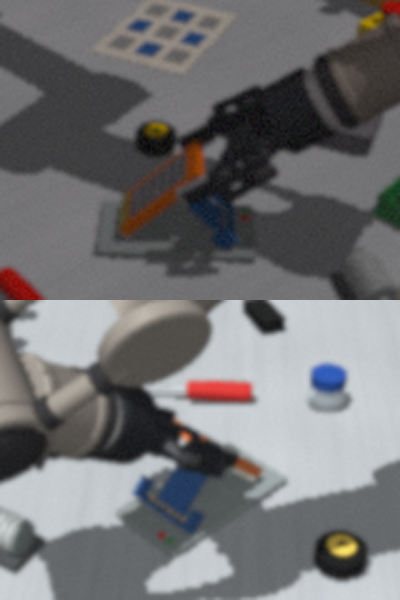

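```bash
cat > dock.py <<'E'
from h import *
np.set_printoptions(precision=3,suppress=True)
M2,o2=modrest(); M3,o3=moddock(); AL=np.radians(-10)
pd,qd=grip(M3,o3,-.040,AL,0); up,out=-DF[:,0],DF[:,2]
s=r.read_state(); q=s['eef_rot']
_,qw=grip(M2,o2,0,np.radians(45),0); w=SC+Z*.33
r.move_straight(s['eef_pos']+RF[:,2]*.03+Z*.03,q,speed=.12)
r.move_straight(r.read_state()['eef_pos']+Z*.12,q,speed=.25)
r.reach(w,qw)
pre=pd+up*.05+out*.05
r.reach(pre,qd)
print(r.read_state()['grip_width'])
r.move_straight(pd+up*.025+out*.008,qd,speed=.1,max_force=12); r.hold(.1)
snap('side','s5'); snap('scene','c5'); print(r.read_state()['time_s'])
E
python3 dock.py
python3 - <<'E'
import cv2,numpy as np
a=cv2.imread('pics/c5.png')[110:230,190:350];b=cv2.imread('pics/s5.png')[140:260,180:340]
cv2.imwrite('pics/cs5.png',np.vstack([cv2.resize(x,None,fx=2.5,fy=2.5,interpolation=2) for x in(a,b)]))
E
```

```text
0.05921311363402592
34.35
```

View pics/cs5.png

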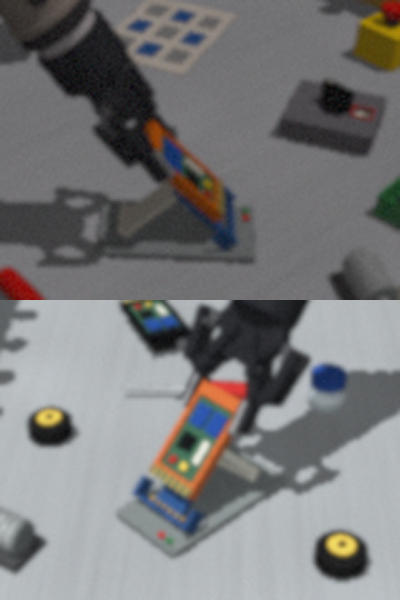

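The module is component face outward with its gold contacts down, just above the blue ledge and centred between the cheeks. Next I seat it.

```bash
cat > seat.py <<'E'
from h import *
np.set_printoptions(precision=2,suppress=True)
M3,o3=moddock(); AL=np.radians(-10)
pd,qd=grip(M3,o3,-.040,AL,0); up,out=-DF[:,0],DF[:,2]
def off():
    d=r.read_state()['eef_pos']-pd; return np.array([d@up,d@DF[:,1],d@out])*1000
print(off())
print('slope',r.move_straight(pd+up*.025-out*.004,qd,speed=.03,max_force=4),off(),r.read_state()['contact_force'])
c=r.read_state()['eef_pos']+out*.0005
print('ledge',r.move_straight(c-up*.033,qd,speed=.04,max_force=5),off(),r.read_state()['contact_force'])
snap('side','s6'); snap('scene','c6'); print(r.read_state()['time_s'])
E
python3 seat.py
python3 - <<'E'
import cv2,numpy as np
a=cv2.imread('pics/c6.png')[110:230,190:350];b=cv2.imread('pics/s6.png')[140:260,180:340]
cv2.imwrite('pics/cs6.png',np.vstack([cv2.resize(x,None,fx=2.5,fy=2.5,interpolation=2) for x in(a,b)]))
E
```

```text
[25.23 -0.31  8.74]
slope True [25.08 -0.19 -0.22] [0.89 0.36 2.76]
ledge True [-0.32 -0.37  0.11] [-2.33 -2.37  6.47]
35.425
```

View pics/cs6.png

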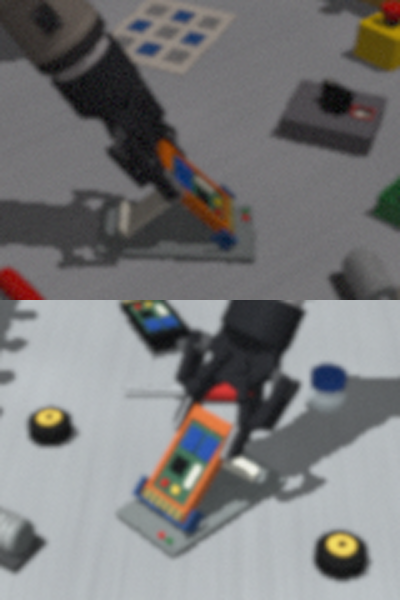

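```bash
cat > fin.py <<'E'
from h import *
np.set_printoptions(precision=2,suppress=True)
s=r.read_state(); q=s['eef_rot']; g=R.from_quat(q).as_matrix()[:,2]
command_gripper(.085,60); r.hold(.1)
r.move_straight(s['eef_pos']-g*.13+Z*.03,q,speed=.2)
r.reach(SC+[.03,.04,.24],down(np.radians(46.2+90))) if r.solve_ik(SC+np.array([.03,.04,.24]),down(np.radians(136.2))) is not None else None
r.hold(.3)
snap('wrist','w7'); snap('side','s7'); snap('scene','c7'); print(r.read_state()['time_s'])
M,o=moddock()
for cam,fn in(('wrist','w7'),('side','s7')):
    P,im=cloud(cam,fn); L=(P-o)@M*1000
    k=(np.abs(L[...,0])<62)&(np.abs(L[...,1])<36)&(np.abs(L[...,2])<7)
    v=L[k]; A=np.c_[v[:,:2],np.ones(len(v))]; c=np.linalg.lstsq(A,v[:,2],rcond=None)[0]
    print(cam,len(v),'plane tilt deg',np.degrees(c[:2]),'z0',c[2],cv2.minAreaRect(v[:,:2].astype(np.float32)))
E
python3 fin.py
python3 - <<'E'
import cv2,numpy as np
a=cv2.imread('pics/c7.png')[110:230,190:350];b=cv2.imread('pics/s7.png')[140:260,180:340]
cv2.imwrite('pics/cs7.png',np.vstack([cv2.resize(x,None,fx=2.5,fy=2.5,interpolation=2) for x in(a,b)]))
E
```

```text
38.0333
wrist 5045 plane tilt deg [-0.   -0.23] z0 0.7508368877596737 ((2.1970291137695312, 0.10712432861328125), (71.86658477783203, 115.30278778076172), 89.89044952392578)
side 957 plane tilt deg [ 0.09 -0.63] z0 0.8044940066186181 ((3.438068389892578, -0.0431976318359375), (115.03650665283203, 71.75118255615234), 0.19305795431137085)
```

View pics/cs7.png

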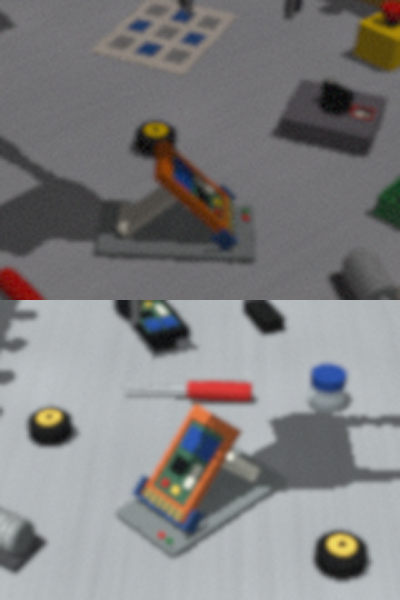

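View pics/w7.png

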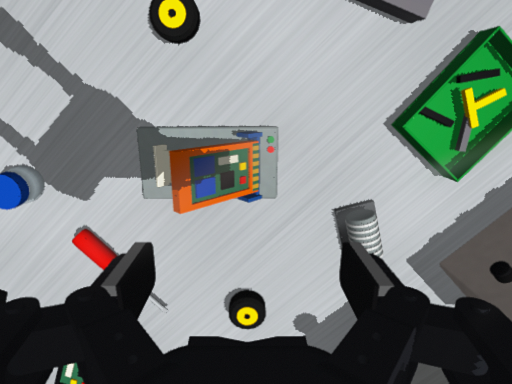

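View pics/s7.png

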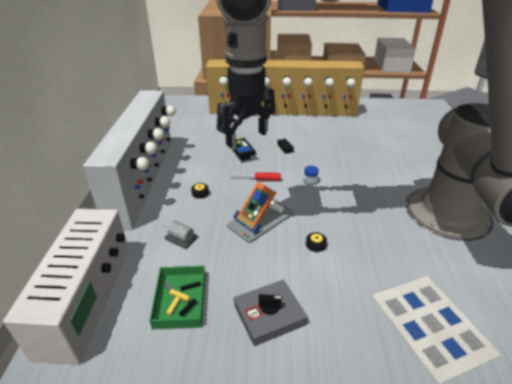

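The module sits flat on the slope (tilt under 1°), but the wrist view could hide an in-plane twist, so I measure that.

Run:
```python
from h import *
np.set_printoptions(precision=2,suppress=True)
M,o=moddock()
for cam,fn in(('wrist','w7'),('side','s7'),('scene','c7')):
    P,im=cloud(cam,fn); L=(P-o)@M*1000; h=cv2.cvtColor(im,cv2.COLOR_RGB2HSV)
    k=(np.abs(L[...,0])<70)&(np.abs(L[...,1])<60)&(np.abs(L[...,2])<5)&(L[...,0]<30)
    v=L[k]; print(cam,k.sum(),cv2.minAreaRect(v[:,:2].astype(np.float32)))
    for lo in range(-60,30,15):
        w=v[(v[:,0]>=lo)&(v[:,0]<lo+15),1]; print(lo, np.percentile(w,[1,99]) if len(w)>5 else None)
    e=L[(np.abs(L[...,1])<25)&(np.abs(L[...,2])<4)&(L[...,0]<-20)][:,0]; print('free end x',np.percentile(e,1))
```

```text
wrist 3923 ((-12.763835906982422, -0.18132972717285156), (60.92339324951172, 85.4427261352539), 89.98477172851562)
-60 [-30.33  29.  ]
-45 [-30.42  29.12]
-30 [-30.39  28.6 ]
-15 [-30.42  28.87]
0 [-30.48  28.8 ]
15 [-30.55  28.82]
free end x -54.94128413823969
side 669 ((-12.071090698242188, -0.2171802520751953), (84.37893676757812, 62.124759674072266), 0.8026196956634521)
-60 [-30.97  30.05]
-45 [-30.81  28.12]
-30 [-29.27  29.63]
-15 [-29.79  30.19]
0 [-30.35  29.68]
15 [-30.39  30.41]
free end x -53.95907223355375
scene 393 ((-12.94668197631836, 1.5795745849609375), (85.31103515625, 61.85985565185547), 0.22247034311294556)
-60 [-28.82  31.19]
-45 [-28.    31.79]
-30 [-29.18  31.63]
-15 [-27.36  32.25]
0 [-29.11  31.93]
15 [-27.31  30.98]
free end x -55.13823563473488
```

Run:
```python
from h import *
for fn in('side0','s7'):
    P,im=cloud('side',fn); z=P[...,2]; n=np.linalg.norm(P[...,:2]-[.4888,.3526],axis=-1)<.04
    q=P[n&(z>.056)&(z<.068)]; print(cv2.minAreaRect((q[:,:2]*1000).astype(np.float32)))
    for k,(u,v) in dict(wa=(317,241),wb=(200,190),jar=(311,175),mot=(180,232),scr=(268,176)).items(): print(k,P[v,u].round(4),end=' ')
    print()
print(r.finish_job(), r.read_state()['time_s'])
```

```text
((490.5080871582031, 352.3785400390625), (12.933032989501953, 46.88117980957031), 24.84749984741211)
wa [0.3782 0.1566 0.0256] wb [ 0.6932 -0.0378  0.0264] jar [ 0.3734 -0.1132  0.0352] mot [0.7109 0.1509 0.0375] scr [ 0.5009 -0.1285  0.0179] 
((490.44134521484375, 352.8749084472656), (11.907702445983887, 45.4040641784668), 87.05740356445312)
wa [0.3783 0.1571 0.026 ] wb [ 0.6933 -0.038   0.0263] jar [ 0.3734 -0.1133  0.0351] mot [0.7106 0.1518 0.0383] scr [ 0.5008 -0.1273  0.0187] 
the job is handed in; nothing more can be done
the job is handed in; nothing more can be done
```

I turned the dial from 4 to 6, then leaned the orange module on the blue slope by way of the white rest, let go, and handed the job in. The clock read 38 s at the last look, and the gripper was open and clear of everything.

**What went wrong on the way:** my first try at the dial closed on nothing. The wrist camera showed the fingertips about 33 mm farther back from the reported TCP than the text says. I corrected for that, and every later grasp worked as planned.

**Last checks:**
- **Dial:** the wrist camera showed the 6 in the window, with the bar at 176.7° against a target of 176.75°. The side camera still read about 177° just before hand-in.
- **Module:** it sits component face out with the gold contacts down between the cheeks. The wrist camera put it flat on the slope to within 0.3°, centred to within 1 mm, with no twist. It stopped within 0.4 mm of the planned docked position, against the ledge.
- **Disagreements:** the scene camera read the module about 1.6 mm to one side. The side camera showed up to 0.8° of tilt or twist. Both are close to the 2 mm calibration accuracy.
- **Bystanders:** the wheels, jar, motor and screwdriver measured within about 1.5 mm of where they started. The spare and the tray I judged only by eye; they look unmoved.

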